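# Seat the tube block on the heater-shaker's pins and latch it

### The arm

A 7-joint arm with a two-finger parallel gripper is mounted at the origin on a cart in front of the work surface, level with it; the furniture and walls round the work are solid. World frame = base frame: x ahead of the robot, y to its left, z up, the work surface at z = 0. Lengths are in m, angles in rad, forces in N, time in s.
With the tool pointing down it reaches from about 0.35 to 0.9 m from the base axis. Payload 8.1 kg.
Tool frame: the origin (TCP) lies at the very end of the fingers, on their centre line; the grasp point (between the pads) lies 19 mm behind it (arm.grip_depth is the distance from the TCP to the grasp point, in m); x points along the fingers, z is the direction in which the jaws open and shut, and the axes are right-handed (so a half turn about x gives the same grasp; the last joint's range is limited). The gripper opens to 92 mm and grips with 3 to 60 N. Pads are 19 mm wide; open, the fingers measure 130 mm over their backs; the gripper's body (75 mm by 190 mm) begins 47 mm behind the grasp point.
Start: joints at [-1.396, 0.434, 0.025, 1.573, -0.012, 1.134, -0.075], TCP at [0.171, 0.601, 0.227] pointing down, gripper open.
Joint ranges: [-2.62, 2.62], [-0.44, 2.09], [-1.27, 1.32], [0.08, 2.57], [-1.32, 4.46], [0.12, 2], [-2.74, 2.74]. Speed limits (rad/s): [2.22, 2.22, 3.01, 3.01, 3.14, 3.14, 3.14].

### API

Orientations are given as a rotation vector (axis times angle).
In Python, from cell import status, cams, arm gives the robot as it stands. The module is installed in compiled form; this text tells all that it offers.
- The arm moves only by the tool step_arm, never from a script. Its argument "rows" is a list of rows, each a list of 7 numbers: the gripper command: -1 is fully open, 1 is shut, values between are in proportion, then the shift along the tool's x, y, z as a fraction of full scale, then the turn, a rotation vector about the tool's x, y, z as a fraction of full scale. In form: [[grip, x, y, z, rx, ry, rz], ...]. A call has 1 to 12 rows; each row is the pose to reach, as a shift and turn from the pose commanded when the call began, along the tool's axes at that moment; what a row does not reach only later rows make up. Full scale, the value 1, is 80 cm for a shift and 60 degrees for a turn. A row lasts 1/12 s, in which the tool goes at most 41.7 mm and 7.16 degrees, less where a joint would pass 70% of its speed; a pose out of reach is approached as far as the arm can. A call with a number of a shift or a turn outside -1 to 1 is refused whole. A call with a gripper value outside its range is refused whole. The fingers move at their own pace and stop on an object; "newtons" is the grip in N (left out, the last holds). Time passes only in rows, so rows that repeat a pose let the fingers close. It gives the time, the measured TCP pose, the force and the opening at its end, in the units of the state.
- status.observe(): the state, without advancing time (a new reading comes with each control period).
- cams.get_image(name): name is "scene" or "top" or "wrist"; returns a dict with "pixels" (384x512x3 uint8, red, green, blue), "range_z" (384x512 float32, m along the optical axis (not along the pixel's ray), 0 where there is no reading), "camera_matrix" (3x3 intrinsics, pixels), "distortion" ([k1, k2, p1, p2, k3] as OpenCV has them; the pictures are not rectified), "eye" and "attitude" of the camera in the world; the wrist camera has in their place "tool_from_camera" (4x4, takes a point from camera to tool coordinates, whose origin is the TCP and whose axes are the tool frame's). Camera axes: x right, y down, z forward; pixel columns grow to the right and rows downward; lengths in m; the calibration is good to about 2 mm. A picture is of the moment at which its call begins: read the wrist's pose just before it.
- arm.sign_off(): hands the job in, once; it reports no verdict.
The state is a dict: "clock": time; "joints": joint angles; "dq": joint speeds; "joint_efforts": joint torques, N m; "position": TCP position; "ee_rot": TCP orientation; "force": force on the tool from outside, world axes, zero at the start; "ft_torque": the same for the moment, N m; "width": opening from 0.0 (shut) to 1.0 (fully open).
Only numpy, scipy, OpenCV 4.12 (cv2) and the standard library are available. Lean on these libraries where they do the work, as an engineer would, in place of code of your own. Each camera call takes 0.05 s, during which the arm holds its last target.

### The job

The aluminium tube block has been set down short of its seat on the heater-shaker. Without gripping or lifting it, push it with the fingertips across the deck until its two end holes drop over the two locating pins and it lies flat in the recess, then push the keeper latch round over the block, all the way to its stop. Leave the bottles beside the shaker alone.

Things in the scene. Friction and masses are not known exactly. Their poses are not given: they have to be found in the camera images.
- shaker: fixed heater-shaker, low white housing 270 (x) by 230 (y) mm with a sloped front panel and dark display towards the robot. Origin: centre of the underside; x points from the front panel to the rear, y to the left, z up. Its flat grey deck is 62 mm above the worktop and spans x -89 to +124, y -114 to +114 mm; witness lines left and right of the recess point at the pins.
- seat (a point): centre of the floor of the recess in the deck, midway between the pins (shaker x +30, y 0 mm, 56 mm above the worktop); axes as the shaker's. The recess is 6 mm deep, 94 mm (x) by 136 mm (y), the deck all round it is level. The seated block's origin is here, its long side along y, with 4 mm free all round and 1.5 mm play on the pins.
- pin_left (a point): tip of the left locating pin (shaker x = +30, y = +52 mm). Steel pin 10 mm in diameter, standing 6 mm above the recess floor so that its flat tip (6 mm wide, tapered over the top 3 mm) is level with the deck.
- pin_right (a point): tip of the right locating pin (shaker x = +30, y = -52 mm), the same as the left one.
- tube_block: loose aluminium block, 86 (x) by 128 (y) by 16 mm, about 0.4 kg, 20 tube wells (solid to the touch) and a 13 mm through hole for a pin in each end, at x 0, y +52 and -52 mm. Origin: centre of the underside, z up. It starts level on the deck and the pin tips, 20 to 36 mm short (shaker -x) of the seat, up to 15 mm to a side, turned up to 10 degrees. It slides by friction; seated it is 6 mm lower.
- latch_pivot (a point): upright axis about which the keeper latch turns, on the shaker's centre line behind the recess (shaker x = +92, y = 0 mm), 76 mm above the worktop (middle of the latch arm's thickness).
- latch_post (a point): middle of the black upright finger post of the keeper latch: 12 mm in diameter, 79 to 101 mm above the worktop, 38 mm from the pivot, on a flat steel arm (14 mm wide, 45 mm long, 74 to 79 mm above the worktop). The arm passes 2 mm above a seated block, but is blocked by one that is not down on its pins.
- latch (a joint): angle of the keeper latch, rad, growing counter-clockwise from above: 0 fully open (arm to the shaker's left and 20 degrees to the rear), 0.35 straight left (shaker +y), 1.92 at the stop, pointing at the robot (shaker -x) over the block. Starts at 0 to 0.35. Light friction (under 2 N at the post); stays where it is left.
- dropper_bottle: bystander: amber dropper bottle with a white cap, 30 mm wide, 78 mm tall, standing loose on the worktop to the left of the shaker. Origin: centre of the underside.
- small_dropper: bystander: amber dropper bottle with a green cap, 25 mm wide, 65 mm tall, loose on the worktop to the right of the shaker, near its front. Origin: centre of the underside.
- reagent_bottle: bystander: small white bottle, 21 mm wide, 54 mm tall, loose on the worktop to the right of the shaker, towards its rear. Origin: centre of the underside.
Things that resemble listed ones, but are neither listed nor needed, are in the scene too. Of the things like the tube_block, leave any that is orange; of the rest the smaller one is meant.

How it is judged:
On the way, in this order (a step that is already met when the one before it is completed fails the run):
1. the block has dropped over both pins and lies flat in the recess (horizontal distance between tube_block and seat below 0.0035 m and z of tube_block in the frame of seat below 0.0015 m and angle between tube_block's own z axis and vertical below 0.03 rad), for 0.2 s.
2. the latch arm lies over the block, at its stop (value of joint latch above 1.77 rad), for 0.2 s.
At the end, for the whole second after the job is handed in: The block lies flat on the recess floor over both pins (centre within 3.5 mm of the seat, underside within 1.5 mm of the floor, tilt under 0.03 rad, square within 0.06 rad) and at rest, and the latch arm is within 0.15 rad of its stop over the block (all of step 1 and angle between the y axis of tube_block and the y axis of shaker, either way round below 0.06 rad and value of joint latch above 1.77 rad and linear speed of tube_block below 0.01 m/s); the robot touches nothing.
It fails at once if the tube block is lifted (its centre more than 6 mm above the deck) or tipped up (z of tube_block in the frame of seat above 0.012 m or angle between tube_block's own z axis and vertical above 0.25 rad).
It fails at once if a bottle beside the shaker is moved by more than 20 mm or knocked over (distance of any of dropper_bottle, small_dropper, reagent_bottle from where it was at the start of the episode above 0.02 m or angle between any of dropper_bottle, small_dropper, reagent_bottle's own z axis and vertical above 0.6 rad).
It also fails if it takes over 64 s, if anything falls off the work surface, if the arm or the gripper's body presses on something with over 40 N, if the wrist force passes 120 N, or if a joint passes its speed limit or range.

## Working session

There is one attempt and no reset: what is moved stays moved. The work goes in short steps, Python scripts to look and compute and a tool call to move; the robot and the scene stay as the last step left them, time stands still between calls to the robot, and variables do not carry over. Pictures are saved under pics/ and viewed, and the job is handed in when it is done.

Besides the shell and the picture viewer there is one more tool, called after "Request:" as name(argument=value, ...) on one line, values as JSON. step_arm: Moves the arm, as the interface text tells. Its arguments: {"type":"object","properties":{"rows":{"type":"array","items":{"type":"array","items":{"type":"number"}}},"newtons":{"type":"number"}},"required":["rows"]}

```bash
mkdir -p pics; ls
cat > h.py <<'E'
import numpy as np,cv2
from cell import status,cams,arm
from scipy.spatial.transform import Rotation as R
E
python3 - <<'E'
from h import *
s=status.observe();print({k:np.round(v,4) for k,v in s.items()})
for n in ("scene","top","wrist"):
    d=cams.get_image(n);cv2.imwrite(f"pics/{n}0.png",d["pixels"][:,:,::-1])
    print(n,d["camera_matrix"],d["distortion"],d.get("eye"),d.get("attitude"),d.get("tool_from_camera"))
    np.save(f"{n}0.npy",d,allow_pickle=True)
E
```

```text
pics
{'clock': np.float64(0.0), 'joints': array([-1.3956,  0.4352,  0.025 ,  1.5741, -0.0116,  1.134 , -0.0751]), 'dq': array([-0.0002, -0.0004, -0.0006,  0.0008, -0.0007,  0.0003, -0.0002]), 'joint_efforts': array([-3.0000e-04, -6.6784e+01,  9.8550e-01, -3.1446e+01, -6.0300e-02,
        4.2500e-02,  2.0000e-04]), 'position': array([0.1713, 0.6005, 0.2259]), 'ee_rot': array([-1.0032,  1.3291,  1.0014]), 'force': array([-0.5022,  0.4477,  0.3267]), 'ft_torque': array([-0.0363, -0.0191, -0.0283]), 'width': np.float64(0.9993)}
scene [[483.14373754   0.         256.18145974]
 [  0.         483.14373754 192.03489267]
 [  0.           0.           1.        ]] [-0.05229531  0.          0.          0.          0.        ] [-0.15050457 -0.471087    0.56673756] [-1.86423503  1.05900549 -0.60426983] None
top [[424.47993116   0.         258.52597052]
 [  0.         424.47993116 183.89876531]
 [  0.           0.           1.        ]] [-0.14027298  0.          0.          0.          0.        ] [ 0.46146739 -0.02221196  1.15033194] [-2.1808124   2.14968887 -0.06339007] None
wrist [[316.55121489   0.         258.88233098]
 [  0.         316.55121489 193.84986166]
 [  0.           0.           1.        ]] [-0.08027162  0.          0.          0.          0.        ] None None [[-7.47253590e-04 -2.56164680e-01  9.66632866e-01 -1.57890575e-01]
 [-2.04754415e-04 -9.66633077e-01 -2.56164894e-01  6.85732610e-02]
 [ 9.99999700e-01 -3.89342484e-04  6.69869188e-04 -3.74147998e-04]
 [ 0.00000000e+00  0.00000000e+00  0.00000000e+00  1.00000000e+00]]
```

View pics/top0.png

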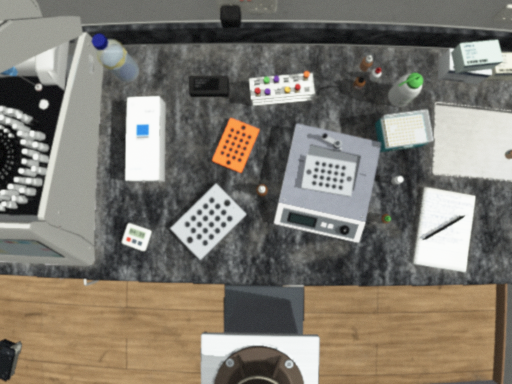

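View pics/scene0.png

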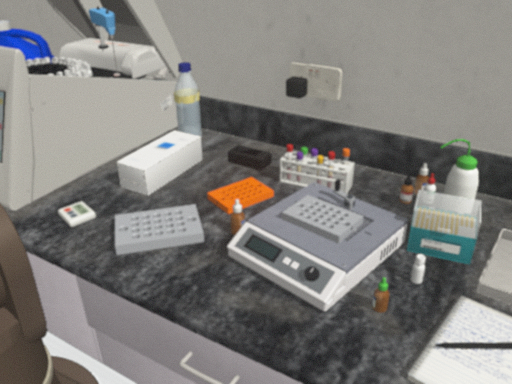

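Run:
```python
from h import *
t=cv2.imread("pics/top0.png");c=t[110:255,260:400];cv2.imwrite("pics/topc.png",cv2.resize(c,None,fx=4,fy=4,interpolation=cv2.INTER_CUBIC))
t=cv2.imread("pics/scene0.png");c=t[170:310,220:420];cv2.imwrite("pics/scenec.png",cv2.resize(c,None,fx=4,fy=4,interpolation=cv2.INTER_CUBIC))
d=np.load("top0.npy",allow_pickle=True).item()
A=R.from_rotvec(d["attitude"]).as_matrix();print(A)
s=status.observe();print(R.from_rotvec(s["ee_rot"]).as_matrix())
```

```text
[[ 0.0154661  -0.99629264  0.08462727]
 [-0.99954815 -0.01322379  0.02699305]
 [-0.02577388 -0.08500651 -0.99604699]]
[[-2.34398815e-04 -9.61644153e-01  2.74299958e-01]
 [-1.20225537e-03  2.74300039e-01  9.61643408e-01]
 [-9.99999250e-01 -1.04370522e-04 -1.22043745e-03]]
```

View pics/topc.png

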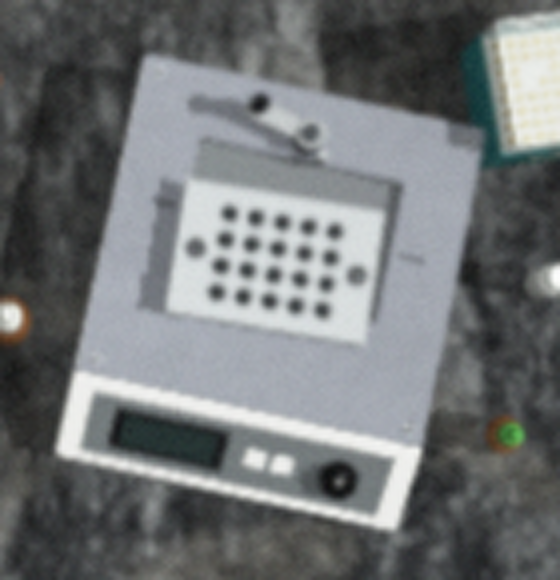

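View pics/scenec.png

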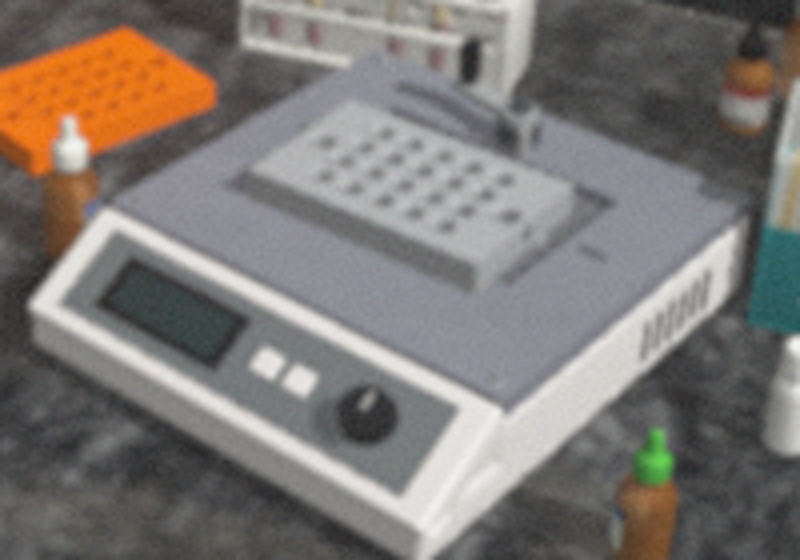

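View pics/wrist0.png

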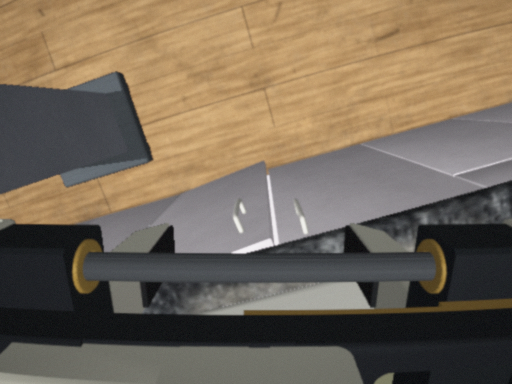

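```bash
cat >> h.py <<'E'
def pose(d,s=None):
    if d.get("eye") is not None: return R.from_rotvec(d["attitude"]).as_matrix(),np.array(d["eye"])
    T=np.eye(4);T[:3,:3]=R.from_rotvec(s["ee_rot"]).as_matrix();T[:3,3]=s["position"]
    M=T@d["tool_from_camera"];return M[:3,:3],M[:3,3]
def ray(d,uv,z,s=None):
    uv=np.asarray(uv,float).reshape(-1,1,2)
    n=cv2.undistortPoints(uv,d["camera_matrix"],np.array(d["distortion"]))[:,0]
    A,e=pose(d,s);v=np.c_[n,np.ones(len(n))]@A.T
    return e+v*((z-e[2])/v[:,2])[:,None]
def proj(d,P,s=None):
    A,e=pose(d,s);return cv2.projectPoints((np.asarray(P,float)-e)@A,np.zeros(3),np.zeros(3),d["camera_matrix"],np.array(d["distortion"]))[0][:,0]
def cloud(d,s=None):
    h,w=d["range_z"].shape;u,v=np.meshgrid(np.arange(w),np.arange(h))
    n=cv2.undistortPoints(np.stack([u,v],-1).reshape(-1,1,2).astype(float),d["camera_matrix"],np.array(d["distortion"]))[:,0]
    A,e=pose(d,s);return ((np.c_[n,np.ones(len(n))]*d["range_z"].reshape(-1,1))@A.T+e).reshape(h,w,3)
E
python3 - <<'E'
from h import *
d=np.load("top0.npy",allow_pickle=True).item()
P=cloud(d)
for n,u,v in [("block",330,178),("deck",300,200),("deckR",366,160),("tbl",250,200),("latchpost",325,136),("pivot",337,143),("rack",405,130),("greenbottle",405,92)]:
    print(n,P[v,u].round(3))
def cv(x,y):return (260+x/4,110+y/4)
pts={"rearL":(145,57),"rearR":(485,130),"frontL":(78,375),"frontR":(420,447),"recFL?":(150,305)}
for k,p in pts.items(): print(k,ray(d,[cv(*p)],0.062).round(4))
print("holes",ray(d,[cv(196,248),cv(357,275)],0.078).round(4))
print("pivot",ray(d,[cv(312,133)],0.080).round(4),"post",ray(d,[cv(260,102)],0.101).round(4))
print("caps",ray(d,[cv(10,316)],0.078),ray(d,[cv(512,435)],0.065),ray(d,[cv(550,278)],0.054))
Z=P[...,2];m=(Z>0.09);cv2.imwrite("pics/z.png",cv2.resize(np.clip(Z*1500,0,255).astype(np.uint8),None,fx=1.5,fy=1.5))
# max height around shaker
for nm,(a,b,c,e) in {"rack":(100,150,375,440),"tubes":(65,110,240,320),"shk":(120,245,270,380)}.items(): print(nm,np.nanmax(Z[a:b,c:e]))
E
```

```text
block [ 0.571 -0.176  0.07 ]
deck [ 0.514 -0.1    0.061]
deckR [ 0.62  -0.271  0.062]
tbl [0.515 0.031 0.002]
latchpost [ 0.673 -0.158  0.104]
pivot [ 0.659 -0.192  0.083]
rack [ 0.694 -0.365  0.096]
greenbottle [ 0.789 -0.363  0.112]
rearL [[ 0.7114 -0.0888  0.062 ]]
rearR [[ 0.6667 -0.3116  0.062 ]]
frontL [[ 0.5036 -0.0473  0.062 ]]
frontR [[ 0.4602 -0.2673  0.062 ]]
recFL? [[ 0.5492 -0.093   0.062 ]]
holes [[ 0.5846 -0.1209  0.078 ]
 [ 0.5688 -0.2236  0.078 ]]
pivot [[ 0.6594 -0.1948  0.08  ]] post [[ 0.6747 -0.1587  0.101 ]]
caps [[ 0.53974225 -0.0034214   0.078     ]] [[ 0.4683575 -0.326466   0.065    ]] [[ 0.57097555 -0.35565893  0.054     ]]
rack 1.1503319365122586
tubes 1.1503319365122586
shk 1.1503319365122586
```

Run:
```python
from h import *
d=np.load("top0.npy",allow_pickle=True).item()
P=cloud(d);ok=d["range_z"]>0
m=ok&(P[...,2]>0.05)&(P[...,1]>0.3)
q=P[m];
for y in np.arange(.3,.8,.05):
    k=(q[:,1]>y)&(q[:,1]<y+.05)
    if k.any():print(round(y,2),q[k,0].min().round(3),q[k,2].max().round(3))
ss=status.observe();R0=R.from_rotvec(ss["ee_rot"]).as_matrix();p0=ss["position"]
for t in ([.22,.4,.40],[.30,.22,.42],[.45,-.15,.36]):
    print(t,(R0.T@(np.array(t)-p0)/0.8).round(4))
Z=np.where(ok,P[...,2],0)
m=ok&(P[...,0]>.35)&(P[...,0]<.75)&(P[...,1]<-.35)&(P[...,1]>-.5); print("right max",P[m][:,2].max())
```

```text
0.3 0.56 0.227
0.35 0.56 0.232
0.4 0.843 0.24
0.45 0.176 0.5
0.5 0.11 0.406
0.55 0.166 0.346
0.6 0.331 0.262
0.65 0.332 0.212
0.7 0.333 0.081
[0.22, 0.4, 0.4] [-0.217  -0.1273 -0.2248]
[0.3, 0.22, 0.42] [-0.2418 -0.2852 -0.4137]
[0.45, -0.15, 0.36] [-0.1663 -0.5924 -0.807 ]
right max 0.1022221485235204
```

Request:
step_arm(rows=[[-1, -0.217, -0.127, -0.225, 0, 0, 0], [-1, -0.217, -0.127, -0.225, 0, 0, 0], [-1, -0.217, -0.127, -0.225, 0, 0, 0], [-1, -0.217, -0.127, -0.225, 0, 0, 0], [-1, -0.217, -0.127, -0.225, 0, 0, 0], [-1, -0.217, -0.127, -0.225, 0.2, 0, 0], [-1, -0.242, -0.285, -0.414, 0.4, 0, 0], [-1, -0.242, -0.285, -0.414, 0.6, 0, 0], [-1, -0.242, -0.285, -0.414, 0.8, 0, 0], [-1, -0.242, -0.285, -0.414, 1, 0, 0], [-1, -0.242, -0.285, -0.414, 1, 0, 0], [-1, -0.242, -0.285, -0.414, 1, 0, 0]])

```text
clock: 1.15
position: [0.3026, 0.2138, 0.4217]
ee_rot: [-0.316, 1.545, 0.317]
force: [1.1, 0.5, 0.3]
width: 0.998
```

```bash
cat >> h.py <<'E'
def goal(t,ya=None):
    """shift rows numbers from current measured pose to world t; ya = world yaw(deg) of tool y axis"""
    s=status.observe();R0=R.from_rotvec(s["ee_rot"]).as_matrix();p0=s["position"]
    sh=R0.T@(np.array(t)-p0)/0.8
    rv=np.zeros(3)
    if ya is not None:
        a=np.radians(ya);x=np.array([0,0,-1.]);y=np.array([np.cos(a),np.sin(a),0]);Rt=np.c_[x,y,np.cross(x,y)]
        rv=R.from_matrix(R0.T@Rt).as_rotvec()/np.radians(60)
    print("shift",sh.round(4),"turn",rv.round(4),"dist",np.linalg.norm(sh)*.8)
E
python3 - <<'E'
from h import *
goal([.539,-.1695,.28],-11.3)
goal([.40,.05,.40],-11.3)
E
```

```text
shift [ 0.1771 -0.5567  0.0832] turn [ 2.0738e+00  7.0000e-04 -2.5000e-03] dist 0.47209923202753457
shift [ 0.0271 -0.2361  0.0315] turn [ 2.0738e+00  7.0000e-04 -2.5000e-03] dist 0.191786917050951
```

Request:
step_arm(rows=[[-1, 0, -0.236, 0.03, 0.12, 0, 0], [-1, 0, -0.236, 0.03, 0.24, 0, 0], [-1, 0, -0.236, 0.03, 0.36, 0, 0], [-1, 0, -0.236, 0.03, 0.48, 0, 0], [-1, 0, -0.236, 0.03, 0.6, 0, 0], [-1, 0, -0.557, 0.083, 0.72, 0, 0], [-1, 0, -0.557, 0.083, 0.84, 0, 0], [-1, 0, -0.557, 0.083, 0.96, 0, 0], [-1, 0, -0.557, 0.083, 1, 0, 0], [-1, 0, -0.557, 0.083, 1, 0, 0], [-1, 0, -0.557, 0.083, 1, 0, 0], [-1, 0, -0.557, 0.083, 1, 0, 0]])

```text
clock: 2.15
position: [0.5426, -0.1657, 0.4191]
ee_rot: [0.493, 1.513, -0.5]
force: [-1.1, -0.1, -0.2]
width: 0.999
```

Run:
```python
from h import *
goal([.539,-.1695,.28],-11.3)
print(status.observe()["joints"].round(2))
```

```text
shift [ 0.1739 -0.0058 -0.0009] turn [1.0827 0.0029 0.0027] dist 0.13922762310684955
[-0.4   0.29  0.83  1.42 -0.21  1.52 -0.21]
```

Request:
step_arm(rows=[[-1, 0.06, -0.006, 0, 0.12, 0, 0], [-1, 0.12, -0.006, 0, 0.24, 0, 0], [-1, 0.174, -0.006, 0, 0.36, 0, 0], [-1, 0.174, -0.006, 0, 0.48, 0, 0], [-1, 0.174, -0.006, 0, 0.6, 0, 0], [-1, 0.174, -0.006, 0, 0.72, 0, 0], [-1, 0.174, -0.006, 0, 0.84, 0, 0], [-1, 0.174, -0.006, 0, 0.96, 0, 0], [-1, 0.174, -0.006, 0, 1, 0, 0], [-1, 0.174, -0.006, 0, 1, 0, 0]])

```text
clock: 2.98
position: [0.5384, -0.1637, 0.2808]
ee_rot: [1.288, 1.157, -1.289]
force: [0.1, 0.6, 0.7]
width: 0.997
```

Run:
```python
from h import *
goal([.539,-.1695,.28],-11.3)
s=status.observe();print(s["joints"].round(2))
d=cams.get_image("wrist");np.save("w1.npy",dict(d=d,s=s),allow_pickle=True)
cv2.imwrite("pics/w1.png",cv2.resize(d["pixels"][:,:,::-1],None,fx=1.5,fy=1.5,interpolation=cv2.INTER_CUBIC))
```

```text
shift [0.001  0.0015 0.0072] turn [0.0856 0.0001 0.0008] dist 0.005900608912750906
[-0.53  0.42  1.06  1.7  -0.38  1.25 -1.06]
```

View pics/w1.png

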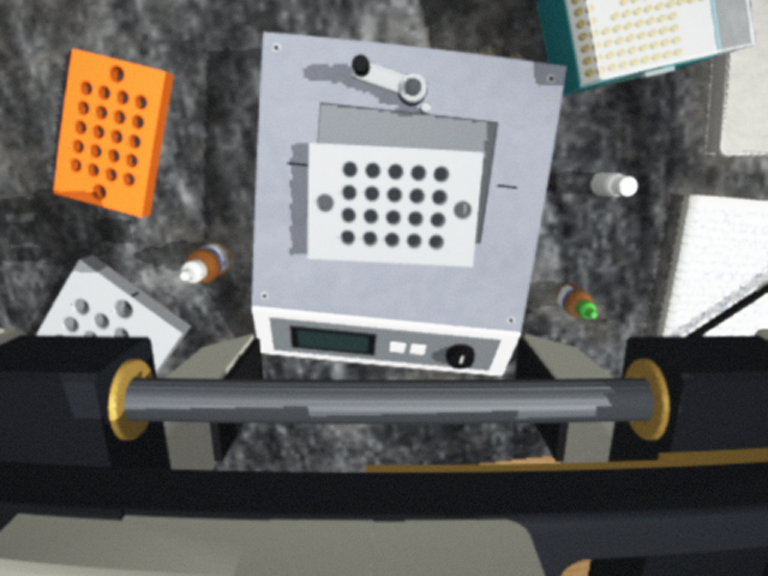

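```bash
cat >> h.py <<'E'
def cap(n):
    s=status.observe();d=cams.get_image("wrist");np.save(n+".npy",dict(d=d,s=s),allow_pickle=True)
    return s,d
def crop(d,box,f,name):
    a,b,c,e=box;cv2.imwrite("pics/"+name,cv2.resize(d["pixels"][a:b,c:e,::-1],None,fx=f,fy=f,interpolation=cv2.INTER_CUBIC))
E
python3 - <<'E'
from h import *
w=np.load("w1.npy",allow_pickle=True).item();d,s=w["d"],w["s"]
crop(d,(15,225,160,385),3.4,"w1c.png")
g=cv2.cvtColor(d["pixels"],cv2.COLOR_RGB2GRAY)
m=(d["pixels"].min(2)>195).astype(np.uint8);m[:, :180]=0;m[:85]=0;m[185:]=0;m[:,345:]=0
cs,_=cv2.findContours(m,0,2);c=max(cs,key=cv2.contourArea);print("area",cv2.contourArea(c))
h=cv2.convexHull(c);q=cv2.approxPolyDP(h,4,True)[:,0];print(q.tolist());P=ray(d,q,.078,s)
print(P.round(4),[np.linalg.norm(P[i]-P[i-1]).round(4) for i in range(len(P))])
full=np.zeros_like(m);cv2.drawContours(full,[h],-1,1,-1);full=cv2.erode(full,np.ones((5,5)))
k=((g<165)&(full>0)).astype(np.uint8)
n,l,st,ce=cv2.connectedComponentsWithStats(k)
for i in range(1,n):
    if st[i,4]>20:print(ce[i].round(1),st[i,4],ray(d,[ce[i]],.078,s)[0,:2].round(4))
P=cloud(d,s)
for n_,u,v in (("blk",262,163),("deck",185,150),("piv",275,58),("post",240,43)):print(n_,P[v,u].round(3))
E
```

```text
area 8612.5
[[206, 95], [321, 102], [315, 177], [205, 172]]
[[ 0.6296 -0.1152  0.078 ]
 [ 0.6086 -0.2404  0.078 ]
 [ 0.5248 -0.2281  0.078 ]
 [ 0.5444 -0.1015  0.078 ]] [np.float64(0.0863), np.float64(0.1269), np.float64(0.0847), np.float64(0.1281)]
[232.9 112.5] 77 [ 0.6075 -0.1423]
[248.1 113.3] 75 [ 0.6048 -0.1589]
[263.4 114. ] 80 [ 0.6023 -0.1757]
[278.5 114.8] 81 [ 0.5996 -0.1924]
[293.7 115.7] 82 [ 0.5969 -0.2091]
[232.4 127.8] 77 [ 0.5909 -0.1397]
[247.5 128.6] 75 [ 0.5882 -0.1563]
[262.5 129.5] 77 [ 0.5855 -0.1729]
[277.5 130.2] 78 [ 0.5829 -0.1896]
[292.5 131. ] 78 [ 0.5802 -0.2063]
[216.4 134.8] 93 [ 0.5853 -0.1206]
[308.  139.5] 104 [ 0.5689 -0.223 ]
[232.  142.9] 70 [ 0.5742 -0.137 ]
[246.9 143.8] 73 [ 0.5715 -0.1537]
[261.8 144.5] 74 [ 0.5688 -0.1704]
[276.6 145.3] 75 [ 0.5662 -0.187 ]
[291.4 146. ] 75 [ 0.5635 -0.2037]
[231.4 157.8] 67 [ 0.5575 -0.1342]
[246.2 158.5] 69 [ 0.5549 -0.151 ]
[261.  159.2] 70 [ 0.5522 -0.1678]
[275.6 160. ] 71 [ 0.5495 -0.1843]
[290.4 160.9] 74 [ 0.5467 -0.2011]
blk [ 0.547 -0.168  0.073]
deck [ 0.571 -0.078  0.061]
piv [ 0.659 -0.194  0.086]
post [ 0.674 -0.16   0.1  ]
```

View pics/w1c.png

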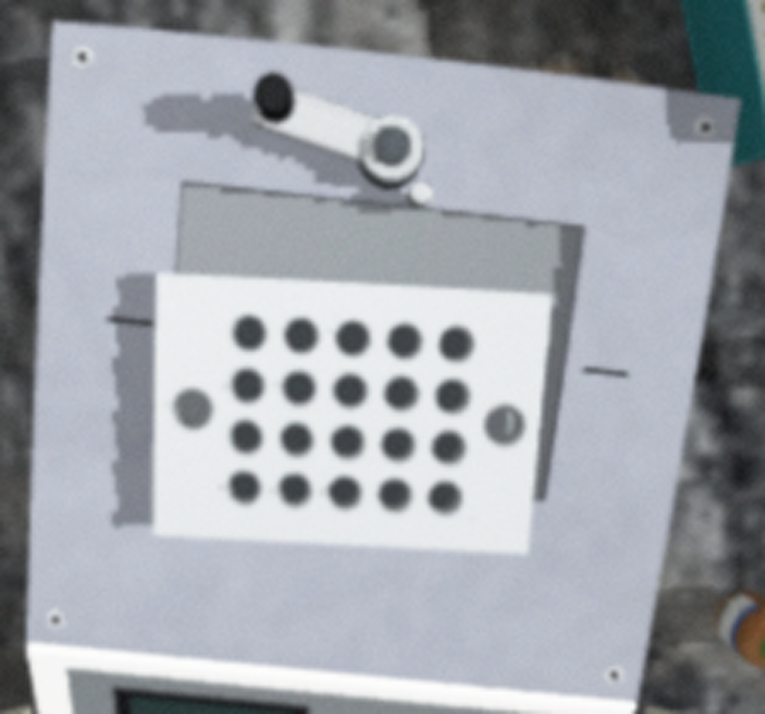

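Run:
```python
from h import *
w=np.load("w1.npy",allow_pickle=True).item();d,s=w["d"],w["s"]
f=lambda pts,z:ray(d,np.array(pts)/3.4+[160-.35,15-.35],z,s)[:,:2]
sc=f([(82,57),(706,126),(56,620),(614,676)],.062);print("screws",sc.round(4),"c",sc.mean(0).round(4))
co=f([(53,22),(740,98),(28,643),(635,700)],.062);print("corn",co.round(4),co.mean(0).round(4))
wl=f([(108,320),(152,324),(583,370),(628,375)],.062);print("wit",wl.round(4))
rc=f([(182,183),(584,226)],.062);print("recess",rc.round(4),np.linalg.norm(rc[0]-rc[1]))
pv=f([(392,146)],.086);po=f([(274,92)],.101);print("piv",pv,"post",po,np.linalg.norm(pv-po))
for a in (sc,co):
    v=(a[0]+a[1]-a[2]-a[3])/2;l=(a[0]+a[2]-a[1]-a[3])/2
    print("yaw x",np.degrees(np.arctan2(v[1],v[0])),np.linalg.norm(v),"yaw y",np.degrees(np.arctan2(-l[0],l[1])),np.linalg.norm(l))
l=wl[:2].mean(0)-wl[2:].mean(0);print("wit yaw",np.degrees(np.arctan2(-l[0],l[1])))
yaw=np.radians(-11.2);ex=np.array([np.cos(yaw),np.sin(yaw)]);ey=np.array([-ex[1],ex[0]])
for nm,p,x,y in (("corn",co.mean(0),17.5,0),("screw",sc.mean(0),17.5,0),("recess",rc.mean(0),77,0),("piv",pv[0],92,0)):
    print(nm,"seat est",(p+ex*(30-x)/1000).round(4))
print("wit x seat comp", (wl@ex).round(4))
```

```text
screws [[ 0.7018 -0.0976]
 [ 0.659  -0.2997]
 [ 0.5144 -0.0578]
 [ 0.471  -0.2595]] c [ 0.5866 -0.1787]
corn [[ 0.7138 -0.0897]
 [ 0.667  -0.3116]
 [ 0.5069 -0.0459]
 [ 0.4607 -0.267 ]] [ 0.5871 -0.1786]
wit [[ 0.6173 -0.0936]
 [ 0.6142 -0.1084]
 [ 0.5831 -0.2537]
 [ 0.5799 -0.2692]]
recess [[ 0.6585 -0.1249]
 [ 0.6307 -0.2569]] 0.13494660598187141
piv [[ 0.6589388 -0.1937903]] post [[ 0.67554671 -0.159976  ]] 0.03767266301359893
yaw x -12.02635658406601 0.19193882883519237 yaw y -12.051851537117262 0.20642011004578045
yaw x -12.071550824469217 0.21128319803410192 yaw y -11.85931830355402 0.22626845433746648
wit yaw -12.055070366622056
corn seat est [ 0.5993 -0.181 ]
screw seat est [ 0.5988 -0.1811]
recess seat est [ 0.5985 -0.1818]
piv seat est [ 0.5981 -0.1817]
wit x seat comp [0.6237 0.6236 0.6213 0.6211]
```

```bash
cat >> h.py <<'E'
SEAT=np.array([.5986,-.1811]);YAW=-12.0
EX=np.array([np.cos(np.radians(YAW)),np.sin(np.radians(YAW))]);EY=np.array([-EX[1],EX[0]])
def sp(x,y,z): return np.r_[SEAT+EX*x+EY*y,z]   # seat-relative x,y ; world z
def tcp():
    s=status.observe();q=s["position"][:2]-SEAT;M=R.from_rotvec(s["ee_rot"]).as_matrix()
    print("tcp rel seat mm",(1000*np.array([q@EX,q@EY])).round(2),"z",(s["position"][2]*1000).round(2),"yaw y",np.degrees(np.arctan2(M[1,1],M[0,1])).round(2),"tilt",np.degrees(np.arccos(-M[2,0])).round(2),"F",(s["force"][:2]@np.c_[EX,EY]).round(2),s["force"][2].round(2),"w",s["width"],"t",s["clock"])
E
python3 - <<'E'
from h import *
tcp();goal(sp(-.090,.003,.11),-12.)
E
```

```text
tcp rel seat mm [-62.44   4.45] z 280.85 yaw y -5.96 tilt 0.04 F [0.19 0.56] 0.74 w 1.0017225417767774 t 3.0333
shift [ 0.2136 -0.0343 -0.0018] turn [1.006e-01 1.000e-04 6.000e-04] dist 0.17306284881294476
```

Request:
step_arm(rows=[[-0.3, 0.05, -0.034, -0.002, 0.1, 0, 0], [-0.3, 0.1, -0.034, -0.002, 0.1, 0, 0], [-0.3, 0.15, -0.034, -0.002, 0.1, 0, 0], [-0.3, 0.2, -0.034, -0.002, 0.1, 0, 0], [-0.3, 0.213, -0.034, -0.002, 0.1, 0, 0], [-0.3, 0.213, -0.034, -0.002, 0.1, 0, 0], [-0.3, 0.213, -0.034, -0.002, 0.1, 0, 0]])

```text
clock: 3.62
position: [0.5121, -0.1604, 0.1118]
ee_rot: [1.362, 1.102, -1.362]
force: [-0.2, 0.7, 0.7]
width: 0.652
```

Run:
```python
from h import *
tcp();goal(sp(-.090,.003,.067),-12.)
s,d=cap("w2");crop(d,(0,384,0,512),1.5,"w2.png")
```

```text
tcp rel seat mm [-88.93   2.29] z 111.82 yaw y -12.03 tilt 0.02 F [-0.31  0.7 ] 0.75 w 0.6517092399852108 t 3.6167
shift [ 0.056  -0.0014 -0.0009] turn [-0.0005  0.0003 -0.0002] dist 0.04483862512477603
```

View pics/w2.png

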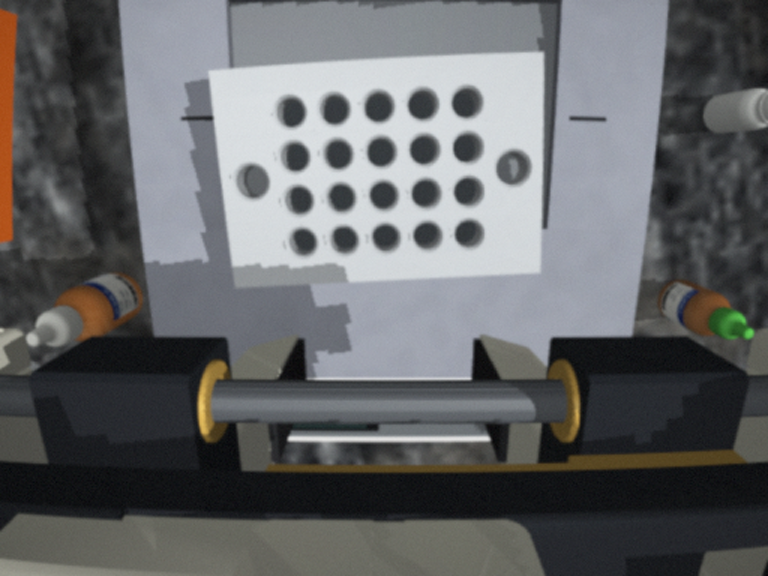

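```bash
cat >> h.py <<'E'
def block(d,s,z=.078,thr=165,bright=190):
    g=cv2.cvtColor(d["pixels"],cv2.COLOR_RGB2GRAY)
    m=(d["pixels"].min(2)>bright).astype(np.uint8);m[225:]=0
    cs,_=cv2.findContours(m,0,2)
    # contour nearest to image centre col with big area
    c=max([c for c in cs if cv2.contourArea(c)>3000],key=lambda c:-abs(cv2.boundingRect(c)[0]+cv2.boundingRect(c)[2]/2-256))
    full=np.zeros_like(m);h=cv2.convexHull(c);cv2.drawContours(full,[h],-1,1,-1);full=cv2.erode(full,np.ones((7,7)))
    n,l,st,ce=cv2.connectedComponentsWithStats(((g<thr)&(full>0)).astype(np.uint8))
    C=np.array([ce[i] for i in range(1,n) if st[i,4]>60 and st[i,4]<900])
    P=ray(d,C,z,s)[:,:2]-SEAT;P=np.c_[P@EX,P@EY]*1000
    o=np.argsort(P[:,1]);r,lf=P[o[0]],P[o[-1]]
    print("n",len(P),"holes R",r.round(1),"L",lf.round(1),"len",np.linalg.norm(lf-r).round(1),"ctr",((r+lf)/2).round(2),"yaw",np.degrees(np.arctan2(-(lf-r)[0],(lf-r)[1])).round(2))
    W=P[o[1:-1]];print("  wells mean",W.mean(0).round(2), "hull",[tuple(x) for x in cv2.approxPolyDP(h,4,True)[:,0].tolist()])
E
python3 - <<'E'
from h import *
for nm in ("w1","w2"):
    w=np.load(nm+".npy",allow_pickle=True).item();d,s=w["d"],w["s"];block(d,s)
f=lambda p,z:[((q@EX*1000).round(1),(q@EY*1000).round(1)) for q in ray(d,(np.array(p)+.5)/1.5-.5,z,s)[:,:2]-SEAT]
print("wit",f([(182,118),(212,118),(570,118),(606,119)],.062))
print("recess right edge",f([(548,227),(555,100)],.062),"left",f([(229,40)],.062))
E
```

```text
n 25 holes R [-20.3 -47.2] L [-8.6 75.6] len 123.3 ctr [-14.47  14.2 ] yaw -5.44
  wells mean [-18.83   6.48] hull [(183, 72), (209, 68), (320, 101), (315, 177), (204, 173)]
n 23 holes R [-20.4 -47.2] L [-25.6  56.1] len 103.4 ctr [-23.02   4.41] yaw 2.86
  wells mean [-24.85   5.57] hull [(361, 36), (358, 181), (233, 187), (155, 175), (139, 47)]
wit [(np.float64(0.6), np.float64(89.4)), (np.float64(0.3), np.float64(76.4)), (np.float64(0.2), np.float64(-74.5)), (np.float64(0.2), np.float64(-90.2))]
recess right edge [(np.float64(-46.0), np.float64(-68.4)), (np.float64(7.4), np.float64(-67.6))] left [(np.float64(31.1), np.float64(67.3))]
```

Request:
step_arm(rows=[[-0.3, 0.03, 0, -0.001, 0, 0, 0], [-0.3, 0.057, 0, -0.001, 0, 0, 0], [-0.3, 0.057, 0, -0.001, 0, 0, 0]])

```text
clock: 3.92
position: [0.512, -0.1584, 0.0647]
ee_rot: [1.362, 1.104, -1.361]
force: [-0.8, 0.0, 0.0]
width: 0.651
```

Run:
```python
from h import *
tcp();goal(sp(-.0635,.003,.066),-12.)
s,d=cap("w3");crop(d,(0,384,0,512),1.5,"w3.png");block(d,s)
```

```text
tcp rel seat mm [-89.44   4.24] z 64.73 yaw y -11.98 tilt 0.04 F [-0.83 -0.15] 0.02 w 0.650560355771482 t 3.9167
shift [-0.0016  0.0324  0.0016] turn [ 0.0004 -0.0006  0.0003] dist 0.026004571759100783
n 22 holes R [-20.4 -47.2] L [-25.5  56. ] len 103.4 ctr [-22.94   4.38] yaw 2.85
  wells mean [-22.96   4.39] hull [(399, 11), (392, 201), (129, 199), (105, 26), (265, 13)]
```

View pics/w3.png

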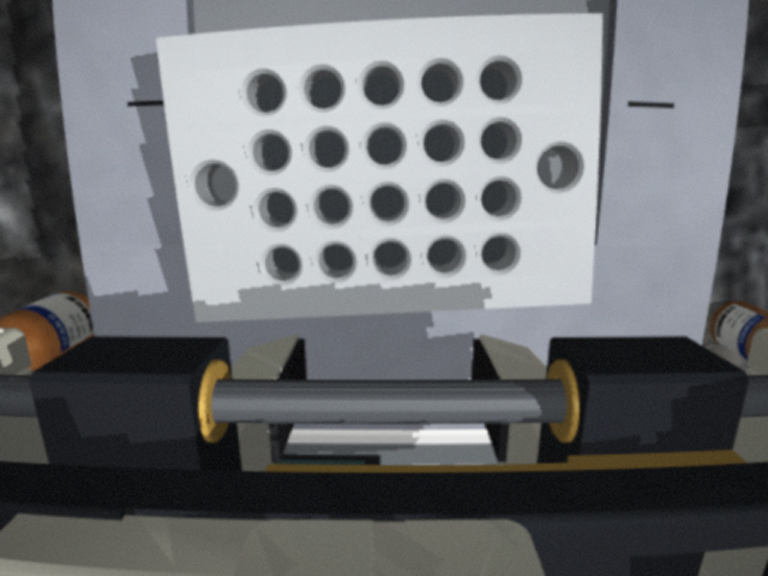

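Request:
step_arm(rows=[[-0.3, -0.0015, 0.004, 0, 0, 0, 0], [-0.3, -0.0015, 0.008, 0, 0, 0, 0], [-0.3, -0.0015, 0.011, 0, 0, 0, 0], [-0.3, -0.0015, 0.014, 0, 0, 0, 0], [-0.3, -0.0015, 0.017, 0, 0, 0, 0], [-0.3, -0.0015, 0.02, 0, 0, 0, 0], [-0.3, -0.0015, 0.023, 0, 0, 0, 0], [-0.3, -0.0015, 0.026, 0, 0, 0, 0], [-0.3, -0.0015, 0.029, 0, 0, 0, 0], [-0.3, -0.0015, 0.031, 0, 0, 0, 0], [-0.3, -0.0015, 0.031, 0, 0, 0, 0]])

```text
clock: 4.88
position: [0.5366, -0.1643, 0.0662]
ee_rot: [1.362, 1.102, -1.362]
force: [-1.1, -0.5, 0.1]
width: 0.649
```

Run:
```python
from h import *
tcp()
s,d=cap("w4");crop(d,(0,384,0,512),1.5,"w4.png");block(d,s)
```

```text
tcp rel seat mm [-64.12   3.53] z 66.24 yaw y -12.05 tilt 0.04 F [-0.99 -0.76] 0.12 w 0.648882032778285 t 4.8833
n 17 holes R [ -9.9 -49.1] L [-9.7 54.3] len 103.4 ctr [-9.8   2.59] yaw -0.09
  wells mean [-1.35  2.58] hull [(403, 49), (385, 223), (320, 224), (129, 201), (116, 47)]
```

View pics/w4.png

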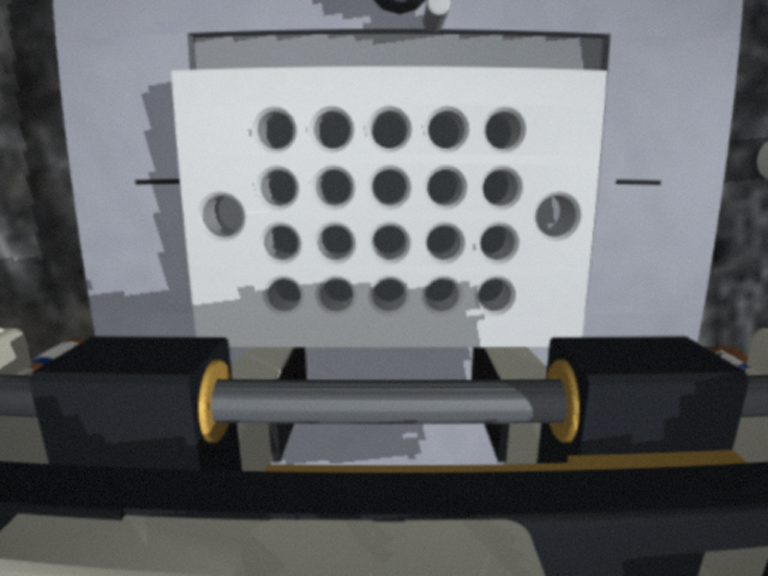

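Request:
step_arm(rows=[[-0.3, 0, -0.015, 0, 0, 0, 0], [-0.3, -0.02, -0.026, 0, 0, 0, 0], [1, -0.055, -0.026, 0, 0, 0, 0], [1, -0.055, -0.026, -0.04, 0, 0, 0], [1, -0.055, 0, -0.08, 0, 0, 0], [1, -0.055, 0.03, -0.12, 0, 0, 0], [1, -0.055, 0.067, -0.123, 0, 0, 0], [1, -0.055, 0.067, -0.123, 0, 0, 0], [1, -0.055, 0.067, -0.123, 0, 0, 0]])

```text
clock: 5.68
position: [0.6107, -0.0787, 0.1101]
ee_rot: [1.361, 1.101, -1.361]
force: [0.2, -0.0, 0.3]
width: 0.192
```

Run:
```python
from h import *
tcp();goal(sp(-.0098,.102,.066),-12.)
s,d=cap("w5");crop(d,(0,384,0,512),1.5,"w5.png")
d=cams.get_image("scene");crop(d,(130,330,180,440),3,"s5.png")
```

```text
tcp rel seat mm [ -9.44 102.64] z 110.13 yaw y -11.94 tilt 0.11 F [ 0.21 -0.  ] 0.31 w 0.19199241238719192 t 5.6833
shift [ 0.0552 -0.0005  0.0007] turn [ 0.001   0.001  -0.0014] dist 0.044140985271960156
```

View pics/w5.png

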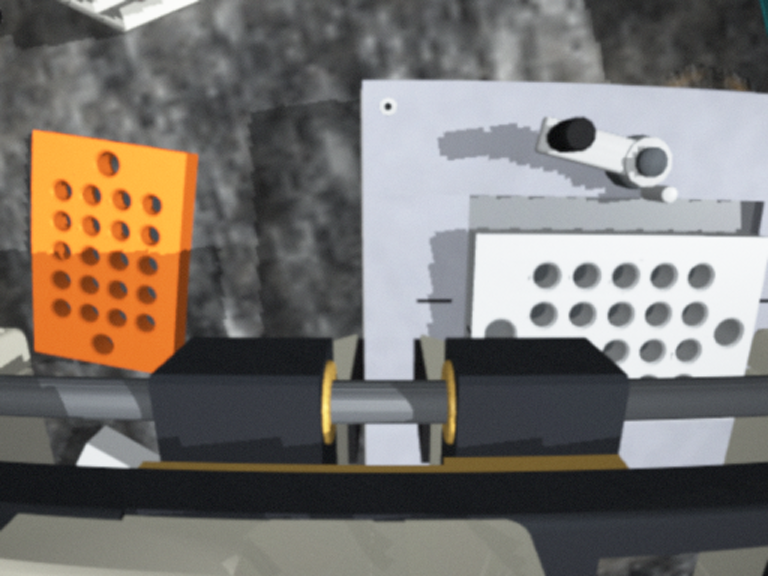

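View pics/s5.png

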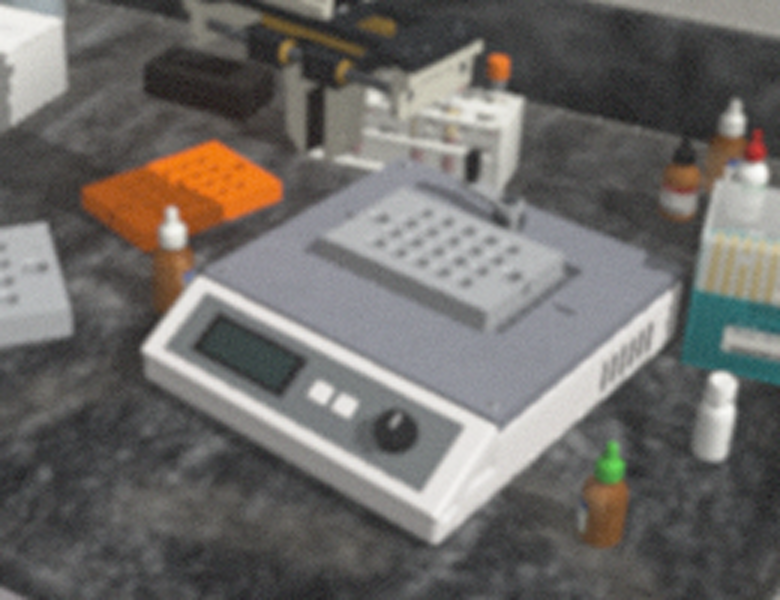

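Request:
step_arm(rows=[[1, 0.02, 0, 0, 0, 0, 0], [1, 0.04, 0, 0, 0, 0, 0], [1, 0.055, 0, 0, 0, 0, 0], [1, 0.055, 0, 0.005, 0, 0, 0], [1, 0.055, 0, 0.01, 0, 0, 0], [1, 0.055, 0, 0.01, 0, 0, 0]])

```text
clock: 6.28
position: [0.6071, -0.0888, 0.0672]
ee_rot: [1.364, 1.1, -1.364]
force: [0.1, 0.0, 0.8]
width: 0.003
```

Run:
```python
from h import *
tcp()
s,d=cap("w6");crop(d,(0,384,0,512),1.5,"w6.png")
d=cams.get_image("scene");crop(d,(130,330,180,440),3,"s6.png")
d=cams.get_image("top");crop(d,(110,255,230,400),4,"t6.png")
```

```text
tcp rel seat mm [-10.83  92.01] z 67.23 yaw y -12.18 tilt 0.07 F [0.08 0.06] 0.78 w 0.0029728415779981298 t 6.2833
```

View pics/w6.png

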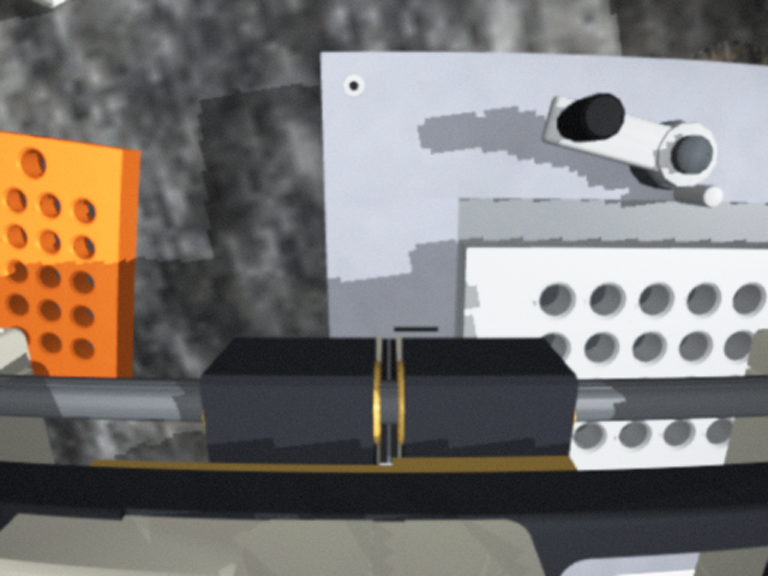

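View pics/s6.png

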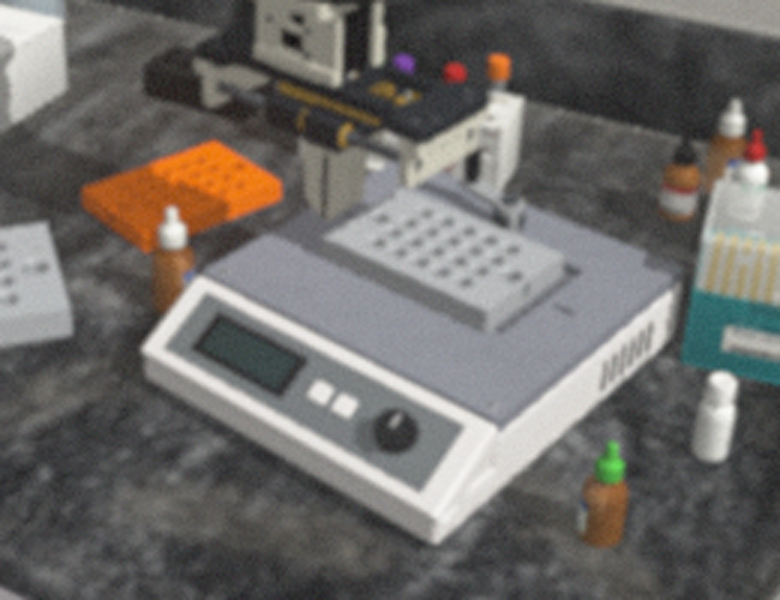

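```bash
cat >> h.py <<'E'
def wells(d,s,z=.078,x0=300):
    g=cv2.cvtColor(d["pixels"],cv2.COLOR_RGB2GRAY).astype(int)
    k=(g<175).astype(np.uint8);k[225:]=0;k[:185 if False else 150]=0;k[:,:x0]=0
    n,l,st,ce=cv2.connectedComponentsWithStats(k)
    for i in range(1,n):
        a=st[i]
        if 250<a[4]<700 and abs(a[2]-a[3])<7 and a[0]+a[2]<511:
            q=ray(d,[ce[i]],z,s)[0,:2]-SEAT;print(ce[i].round(1),a[4],"rel",(1000*q@EX).round(2),(1000*q@EY).round(2))
E
python3 - <<'E'
from h import *
w=np.load("w6.npy",allow_pickle=True).item();wells(w["d"],w["s"])
E
```

```text
[370.7 199.2] 394 rel 16.03 37.11
[404.2 199.1] 389 rel 16.04 20.21
[436.9 198.9] 378 rel 16.02 3.33
[468.5 199. ] 369 rel 15.93 -13.58
[498.9 198.8] 350 rel 15.9 -30.54
```

Request:
step_arm(rows=[[1, 0.001, 0.001, 0.0025, 0, 0, 0], [1, 0.001, 0.001, 0.005, 0, 0, 0], [1, 0.001, 0.001, 0.0075, 0, 0, 0], [1, 0.001, 0.001, 0.01, 0, 0, 0], [1, 0.001, 0.001, 0.01, 0, 0, 0]])

```text
clock: 6.85
position: [0.6063, -0.0956, 0.0656]
ee_rot: [1.363, 1.102, -1.363]
force: [0.1, 0.1, 0.1]
width: 0.004
```

Run:
```python
from h import *
tcp();s,d=cap("w7");wells(d,s)
```

```text
tcp rel seat mm [-10.21  85.26] z 65.64 yaw y -12.09 tilt 0.02 F [0.08 0.1 ] 0.13 w 0.004034751623416312 t 6.85
[358.1 201.6] 402 rel 16.04 37.1
[392.1 201.5] 397 rel 16.05 20.24
[425.4 201.5] 386 rel 15.99 3.35
[457.8 201.3] 379 rel 15.99 -13.61
[489.  201.1] 365 rel 16.01 -30.52
```

Request:
step_arm(rows=[[1, 0, 0, 0.0013, 0, 0, 0], [1, 0, 0, 0.0026, 0, 0, 0], [1, 0, 0, 0.004, 0, 0, 0], [1, 0, 0, 0.004, 0, 0, 0]])

```text
clock: 7.23
position: [0.606, -0.0978, 0.0656]
ee_rot: [1.363, 1.103, -1.362]
force: [1.1, 1.2, 0.9]
width: 0.002
```

Run:
```python
from h import *
tcp();s,d=cap("w8");wells(d,s)
```

```text
tcp rel seat mm [-10.08  83.04] z 65.58 yaw y -12.04 tilt 0.03 F [0.79 1.4 ] 0.94 w 0.0022305041492563195 t 7.2333
[355.  201.9] 400 rel 16.1 36.42
[389.2 201.9] 397 rel 16.05 19.49
[422.5 202. ] 392 rel 15.95 2.66
[455.  202.1] 378 rel 15.85 -14.25
[486.2 202.2] 368 rel 15.75 -31.17
```

Request:
step_arm(rows=[[1, 0, 0, -0.003, 0, 0, 0], [1, 0, 0.008, -0.003, 0, 0, 0], [1, 0, 0.008, 0, 0, 0, 0], [1, 0, 0.008, 0.0015, 0, 0, 0], [1, 0, 0.008, 0.003, 0, 0, 0], [1, 0, 0.008, 0.003, 0, 0, 0]])

```text
clock: 7.78
position: [0.6117, -0.102, 0.0656]
ee_rot: [1.363, 1.102, -1.362]
force: [0.9, 1.0, 0.5]
width: 0.006
```

Run:
```python
from h import *
tcp();s,d=cap("w9");wells(d,s)
```

```text
tcp rel seat mm [-3.62 80.1 ] z 65.62 yaw y -12.07 tilt 0.02 F [0.7  1.15] 0.54 w 0.006456747715866506 t 7.7833
[353.8 215.7] 365 rel 15.51 33.48
[387.5 215.9] 355 rel 15.32 16.63
[420.5 215.9] 344 rel 15.17 -0.24
[452.5 216.1] 333 rel 14.95 -17.17
[483.5 216.3] 321 rel 14.67 -34.17
```

Request:
step_arm(rows=[[1, 0, 0, -0.01, 0, 0, 0], [1, -0.03, 0, -0.02, 0, 0, 0], [1, -0.056, 0, -0.02, 0, 0, 0], [-0.3, -0.056, -0.04, 0.01, 0, 0, 0], [-0.3, -0.056, -0.08, 0.05, 0, 0, 0], [-0.3, -0.056, -0.1, 0.09, 0, 0, 0], [-0.3, -0.056, -0.1, 0.1, 0, 0, 0], [-0.3, -0.056, -0.1, 0.1, 0, 0, 0], [-0.3, -0.02, -0.1, 0.1, 0, 0, 0], [-0.3, 0, -0.1, 0.1, 0, 0, 0], [-0.3, 0, -0.1, 0.1, 0, 0, 0]])

```text
clock: 8.75
position: [0.5167, -0.1618, 0.0634]
ee_rot: [1.361, 1.105, -1.363]
force: [-0.7, 0.2, 0.2]
width: 0.531
```

Run:
```python
from h import *
tcp();s,d=cap("w10");block(d,s);crop(d,(0,384,0,512),1.5,"w10.png")
```

```text
tcp rel seat mm [-84.11   1.89] z 63.39 yaw y -11.98 tilt 0.12 F [-0.76  0.03] 0.15 w 0.5310996626351263 t 8.75
n 23 holes R [-11.9 -52.4] L [-10.4  50.9] len 103.4 ctr [-11.14  -0.74] yaw -0.81
  wells mean [-13.1   -1.67] hull [(414, 3), (395, 197), (127, 193), (114, 0)]
```

View pics/w10.png

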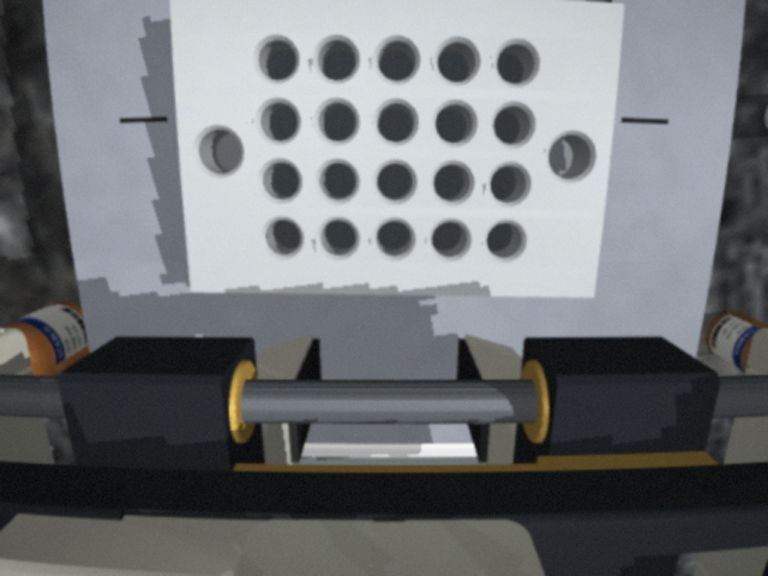

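Request:
step_arm(rows=[[-0.3, -0.003, 0.005, 0.002, 0, 0, 0], [-0.3, -0.003, 0.01, 0.002, 0, 0, 0], [-0.3, -0.003, 0.015, 0.002, 0, 0, 0], [-0.3, -0.003, 0.02, 0.002, 0, 0, 0], [-0.3, -0.003, 0.0225, 0.002, 0, 0, 0], [-0.3, -0.003, 0.025, 0.002, 0, 0, 0], [-0.3, -0.003, 0.0275, 0.002, 0, 0, 0], [-0.3, -0.003, 0.03, 0.002, 0, 0, 0], [-0.3, -0.003, 0.032, 0.002, 0, 0, 0], [-0.3, -0.003, 0.032, 0.002, 0, 0, 0]])

```text
clock: 9.63
position: [0.5417, -0.1702, 0.0679]
ee_rot: [1.362, 1.102, -1.362]
force: [-0.9, 0.3, -0.8]
width: 0.652
```

Run:
```python
from h import *
tcp();s,d=cap("w11");block(d,s);crop(d,(0,384,0,512),1.5,"w11.png")
```

```text
tcp rel seat mm [-57.91  -1.19] z 67.87 yaw y -12.05 tilt 0.02 F [-0.99  0.14] -0.85 w 0.651946212967359 t 9.6333
n 17 holes R [ -3.6 -52. ] L [-3.5 51.1] len 103.2 ctr [-3.54 -0.46] yaw -0.09
  wells mean [ 4.89 -0.47] hull [(397, 49), (381, 223), (316, 224), (127, 200), (114, 48)]
```

View pics/w11.png

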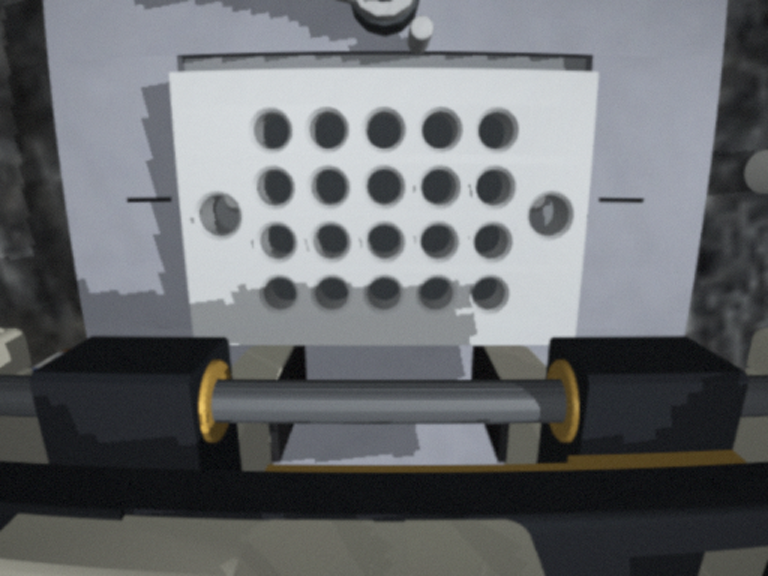

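Request:
step_arm(rows=[[-0.3, 0, -0.002, 0, 0, 0, 0], [-0.3, 0.002, -0.002, 0, 0, 0, 0], [-0.3, 0.002, 0, 0, 0, 0, 0], [-0.3, 0.002, 0.0008, 0, 0, 0, 0], [-0.3, 0.002, 0.0016, 0, 0, 0, 0], [-0.3, 0.002, 0.0024, 0, 0, 0, 0], [-0.3, 0.002, 0.0032, 0, 0, 0, 0], [-0.3, 0.002, 0.004, 0, 0, 0, 0], [-0.3, 0.002, 0.0048, 0, 0, 0, 0], [-0.3, 0.002, 0.0055, 0, 0, 0, 0], [-0.3, 0.002, 0.0055, 0, 0, 0, 0]])

```text
clock: 10.6
position: [0.5452, -0.171, 0.0663]
ee_rot: [1.363, 1.103, -1.363]
force: [-1.9, 0.9, 2.7]
width: 0.649
```

Run:
```python
from h import *
tcp();s,d=cap("w12");block(d,s);block(d,s,.072);crop(d,(0,384,0,512),1.5,"w12.png")
```

```text
tcp rel seat mm [-54.33  -1.22] z 66.26 yaw y -12.07 tilt 0.05 F [-2.08  0.52] 2.67 w 0.6490916258805443 t 10.6
n 18 holes R [  0.4 -50.5] L [ 0.6 48.9] len 99.4 ctr [ 0.51 -0.83] yaw -0.11
  wells mean [ 6.59 -2.85] hull [(395, 51), (379, 222), (304, 224), (131, 197), (117, 51)]
n 18 holes R [ -0.2 -52.5] L [ 0.  50.9] len 103.5 ctr [-0.07 -0.8 ] yaw -0.11
  wells mean [ 6.27 -2.89] hull [(395, 51), (379, 222), (304, 224), (131, 197), (117, 51)]
```

View pics/w12.png

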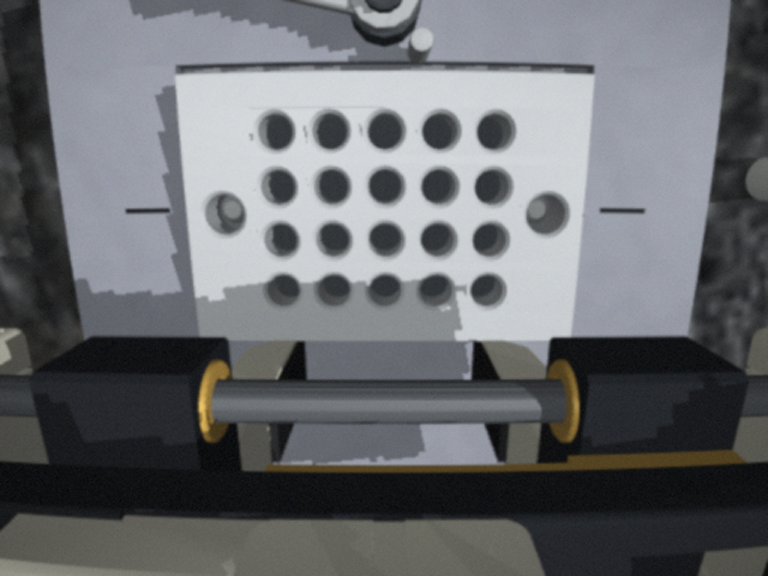

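Request:
step_arm(rows=[[-0.3, 0, -0.015, 0, 0, 0, 0], [-0.3, -0.03, -0.015, 0, 0, 0, 0], [1, -0.08, -0.015, 0, 0, 0, 0], [1, -0.08, -0.015, 0, 0, 0, 0], [1, -0.08, 0.04, -0.02, 0, 0, 0], [1, -0.08, 0.09, -0.04, 0, 0, 0], [1, -0.08, 0.14, -0.048, 0, 0, 0], [1, -0.08, 0.18, -0.048, 0, 0, 0], [1, -0.08, 0.187, -0.048, 0, 0, 0], [1, -0.08, 0.187, -0.048, 0, 0, 0], [1, -0.08, 0.187, -0.048, 0, 0, 0]])

```text
clock: 11.57
position: [0.6993, -0.1655, 0.1299]
ee_rot: [1.362, 1.102, -1.364]
force: [-2.2, -0.5, 0.4]
width: 0.049
```

Run:
```python
from h import *
tcp();goal(sp(.096,.037,.090),-12)
d=cams.get_image("scene");crop(d,(130,330,180,440),3,"s13.png")
```

```text
tcp rel seat mm [95.3  36.23] z 129.91 yaw y -12.1 tilt 0.06 F [-2.05 -0.96] 0.35 w 0.04872333925650843 t 11.5667
shift [ 0.0499  0.0009 -0.001 ] turn [-0.0016  0.0008  0.0006] dist 0.039927722521297206
```

View pics/s13.png

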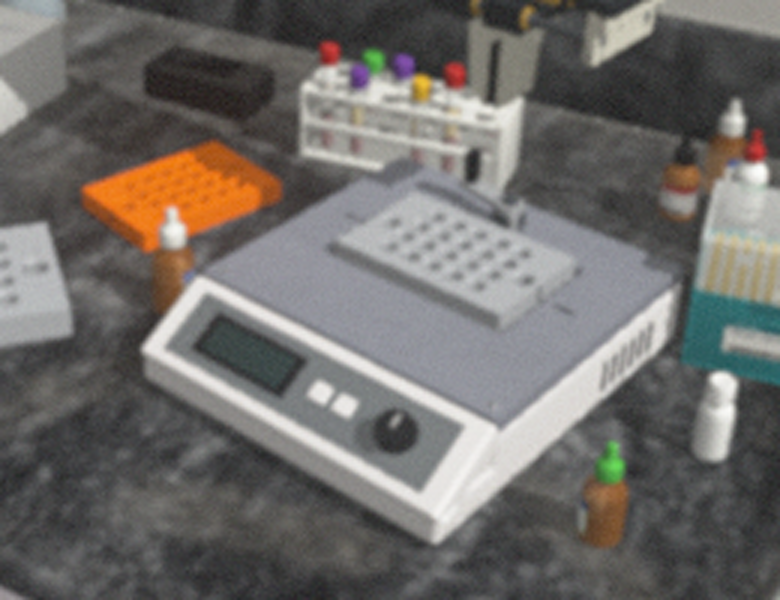

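Request:
step_arm(rows=[[1, 0.025, 0.001, -0.001, 0, 0, 0], [1, 0.05, 0.001, -0.001, 0, 0, 0], [1, 0.05, 0, -0.001, 0, 0, 0], [1, 0.05, -0.006, -0.001, 0, 0, 0], [1, 0.05, -0.012, -0.001, 0, 0, 0], [1, 0.05, -0.018, -0.001, 0, 0, 0], [1, 0.05, -0.024, 0, 0, 0, 0], [1, 0.05, -0.03, 0.001, 0, 0, 0], [1, 0.05, -0.036, 0.003, 0, 0, 0], [1, 0.05, -0.042, 0.005, 0, 0, 0], [1, 0.05, -0.048, 0.006, 0, 0, 0], [1, 0.05, -0.054, 0.008, 0, 0, 0]])

```text
clock: 12.62
position: [0.6562, -0.1632, 0.0907]
ee_rot: [1.362, 1.1, -1.363]
force: [4.8, -5.6, -1.7]
width: 0.007
```

Run:
```python
from h import *
tcp()
d=cams.get_image("scene");crop(d,(130,330,180,440),3,"s14.png")
d=cams.get_image("top");crop(d,(110,255,260,400),4,"t14.png")
s,d=cap("w14");crop(d,(0,384,0,512),1.5,"w14.png")
```

```text
tcp rel seat mm [52.62 29.46] z 90.68 yaw y -12.08 tilt 0.13 F [ 5.88 -4.46] -1.71 w 0.007177610610486008 t 12.6167
```

View pics/s14.png

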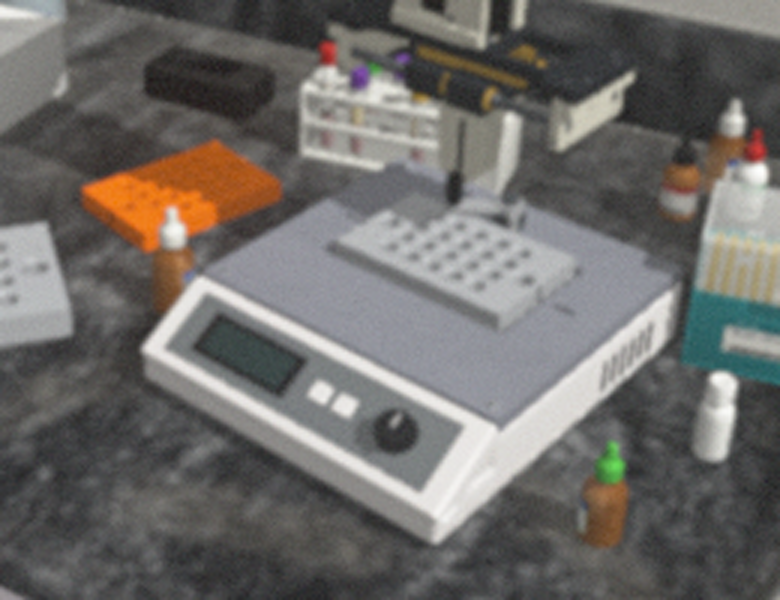

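View pics/t14.png

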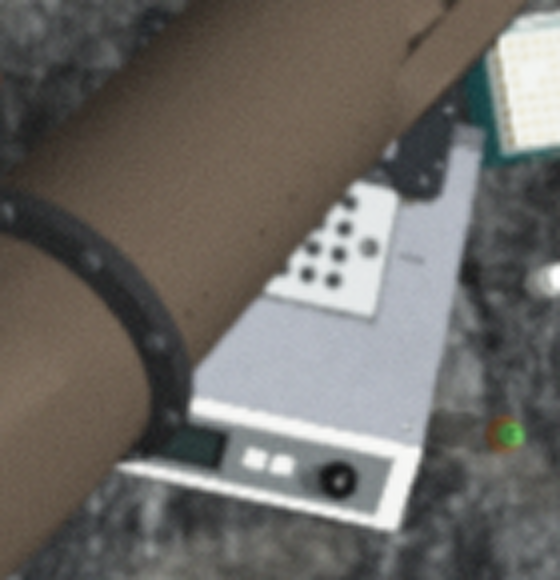

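Request:
step_arm(rows=[[1, 0, 0.01, 0, 0, 0, 0], [1, 0, 0.01, -0.02, 0, 0, 0], [1, 0, 0.01, -0.04, 0, 0, 0], [1, 0, -0.01, -0.04, 0, 0, 0], [1, 0, -0.029, -0.04, 0, 0, 0], [1, 0, -0.029, -0.04, 0, 0, 0], [1, 0, -0.029, -0.033, 0, 0, 0], [1, 0, -0.029, -0.026, 0, 0, 0], [1, 0, -0.029, -0.02, 0, 0, 0], [1, 0, -0.03, -0.014, 0, 0, 0], [1, 0, -0.032, -0.009, 0, 0, 0], [1, 0, -0.033, -0.004, 0, 0, 0]])

```text
clock: 13.77
position: [0.6305, -0.152, 0.0901]
ee_rot: [1.364, 1.107, -1.362]
force: [-2.6, 3.4, 3.8]
width: 0.004
```

Run:
```python
from h import *
tcp()
d=cams.get_image("scene");crop(d,(130,330,180,440),3,"s15.png")
```

```text
tcp rel seat mm [25.2  35.06] z 90.14 yaw y -12.02 tilt 0.23 F [-3.28  2.8 ] 3.78 w 0.004423195657992344 t 13.7667
```

View pics/s15.png

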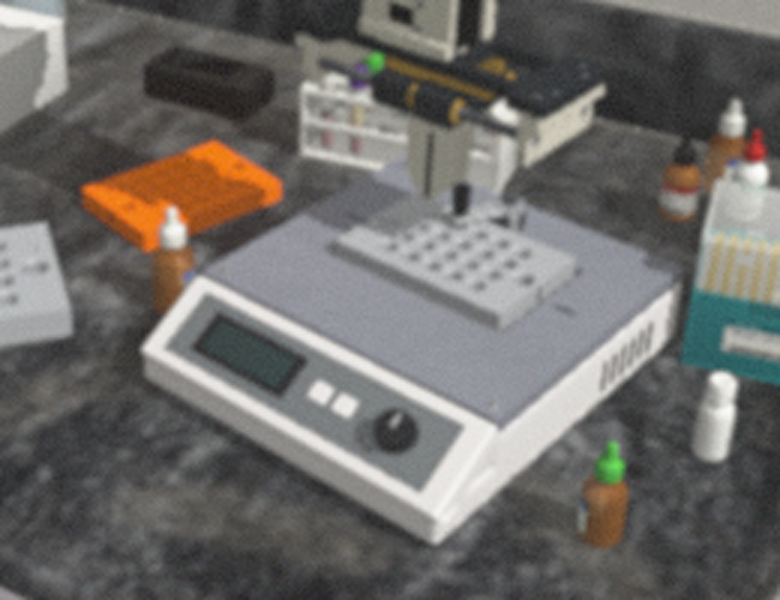

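Request:
step_arm(rows=[[1, 0, 0, 0.003, 0, 0, 0], [1, 0, 0, 0.006, 0, 0, 0], [1, 0, 0, 0.009, 0, 0, 0], [1, 0, 0, 0.011, 0, 0, 0], [1, 0, 0, 0.013, 0, 0, 0], [1, 0, 0, 0.013, 0, 0, 0]])

```text
clock: 14.32
position: [0.629, -0.1642, 0.0904]
ee_rot: [1.363, 1.101, -1.363]
force: [-2.0, 1.2, 1.8]
width: 0.0
```

Run:
```python
from h import *
tcp()
d=cams.get_image("scene");crop(d,(150,280,240,410),4.5,"s16.png")
```

```text
tcp rel seat mm [26.26 22.82] z 90.36 yaw y -12.09 tilt 0.03 F [-2.2   0.72] 1.83 w 9.396288224735686e-05 t 14.3167
```

View pics/s16.png

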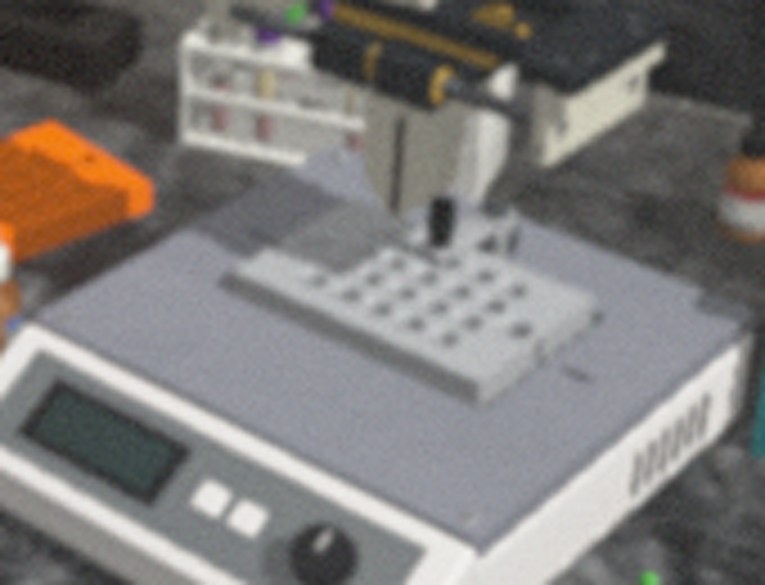

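Request:
step_arm(rows=[[1, 0, 0, 0.0015, 0, 0, 0], [1, 0, 0, 0.003, 0, 0, 0], [1, 0, 0, 0.003, 0, 0, 0]])

```text
clock: 14.62
position: [0.6284, -0.1661, 0.0903]
ee_rot: [1.363, 1.102, -1.363]
force: [-0.9, 2.0, 1.7]
width: 0.009
```

Run:
```python
from h import *
tcp()
```

```text
tcp rel seat mm [26.08 20.88] z 90.34 yaw y -12.07 tilt 0.01 F [-1.32  1.74] 1.67 w 0.008613346804916452 t 14.6167
```

Request:
step_arm(rows=[[1, 0, 0, 0.0015, 0, 0, 0], [1, 0, 0, 0.003, 0, 0, 0], [1, 0, 0, 0.003, 0, 0, 0]])

```text
clock: 14.87
position: [0.6281, -0.1682, 0.0903]
ee_rot: [1.363, 1.102, -1.362]
force: [-0.3, 2.3, 1.0]
width: 0.005
```

Run:
```python
from h import *
tcp()
```

```text
tcp rel seat mm [26.21 18.78] z 90.34 yaw y -12.06 tilt 0.02 F [-0.8   2.22] 0.97 w 0.0048193051057468005 t 14.8667
```

Request:
step_arm(rows=[[1, 0, 0, 0.0015, 0, 0, 0], [1, 0, 0, 0.003, 0, 0, 0], [1, 0, 0, 0.003, 0, 0, 0]])

```text
clock: 15.12
position: [0.628, -0.169, 0.0903]
ee_rot: [1.363, 1.105, -1.361]
force: [-0.0, 5.4, 4.3]
width: 0.005
```

Run:
```python
from h import *
tcp()
d=cams.get_image("scene");crop(d,(150,280,240,410),4.5,"s17.png")
```

```text
tcp rel seat mm [26.24 17.92] z 90.29 yaw y -11.99 tilt 0.13 F [-1.15  5.25] 4.33 w 0.00524877391591064 t 15.1167
```

View pics/s17.png

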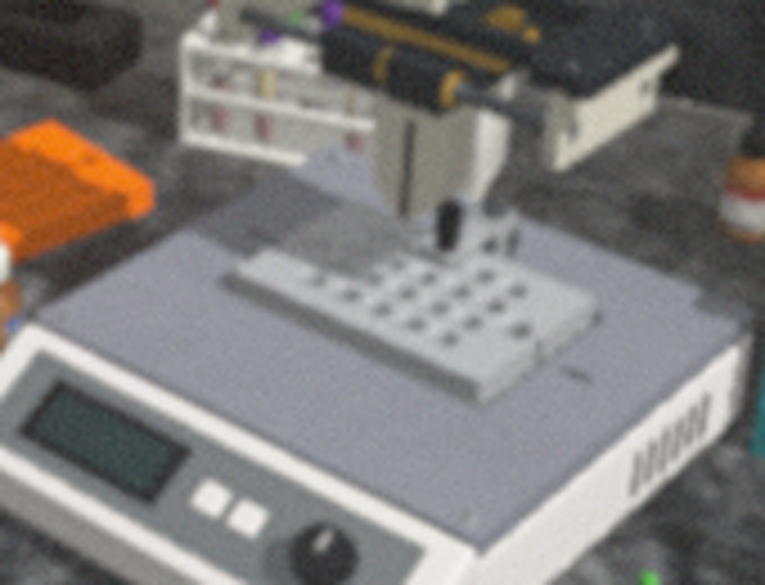

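Request:
step_arm(rows=[[1, 0, 0, 0.002, 0, 0, 0], [1, 0, 0, 0.002, 0, 0, 0], [1, 0, 0, 0.002, 0, 0, 0]])

```text
clock: 15.42
position: [0.6282, -0.17, 0.0907]
ee_rot: [1.364, 1.105, -1.359]
force: [0.1, 8.7, 5.7]
width: 0.003
```

Run:
```python
from h import *
tcp()
```

```text
tcp rel seat mm [26.64 17.02] z 90.71 yaw y -11.95 tilt 0.18 F [-1.73  8.54] 5.72 w 0.0034735216809157116 t 15.4167
```

Request:
step_arm(rows=[[1, 0, 0, -0.015, 0, 0, 0], [1, 0, 0, -0.03, 0, 0, 0], [1, -0.03, 0, -0.03, 0, 0, 0], [1, -0.08, 0, -0.03, 0, 0, 0], [1, -0.13, -0.03, -0.03, 0, 0, 0], [1, -0.18, -0.07, -0.01, 0, 0, 0], [1, -0.2, -0.11, 0.02, 0, 0, 0], [1, -0.2, -0.115, 0.02, 0, 0, 0], [1, -0.2, -0.115, 0.02, 0, 0, 0]])

```text
clock: 16.17
position: [0.5311, -0.1711, 0.2529]
ee_rot: [1.368, 1.098, -1.364]
force: [0.1, -0.1, -0.2]
width: 0.006
```

Run:
```python
from h import *
tcp();s,d=cap("w18");crop(d,(0,384,0,512),1.5,"w18.png");block(d,s,.072)
d=cams.get_image("scene");cv2.imwrite("pics/s18.png",cv2.resize(d["pixels"][:,:,::-1],None,fx=1.5,fy=1.5))
```

```text
tcp rel seat mm [-68.1   -4.24] z 252.9 yaw y -12.33 tilt 0.16 F [ 0.11 -0.11] -0.19 w 0.006046038160074782 t 16.1667
n 27 holes R [-11.9 -64.9] L [-0.2 68.7] len 134.1 ctr [-6.05  1.89] yaw -4.97
  wells mean [ 6.32 -0.79] hull [(284, 21), (317, 70), (351, 192), (351, 222), (162, 224), (146, 23)]
```

View pics/w18.png

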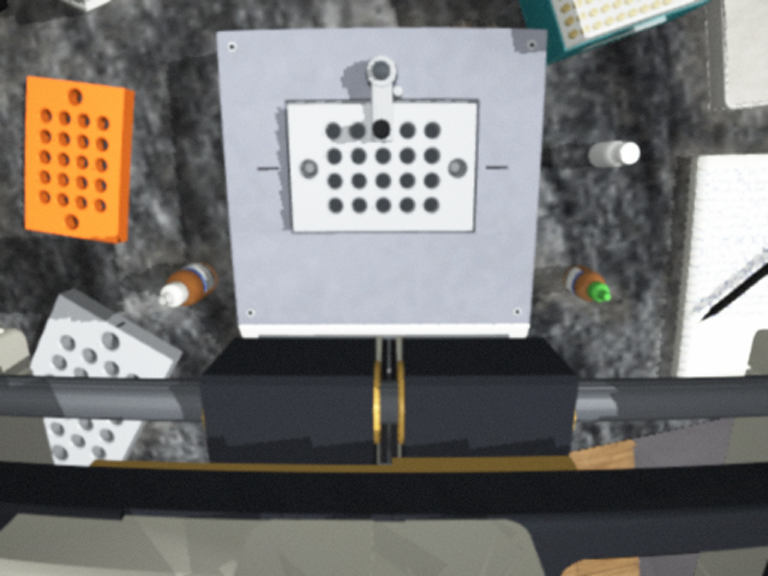

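View pics/s18.png

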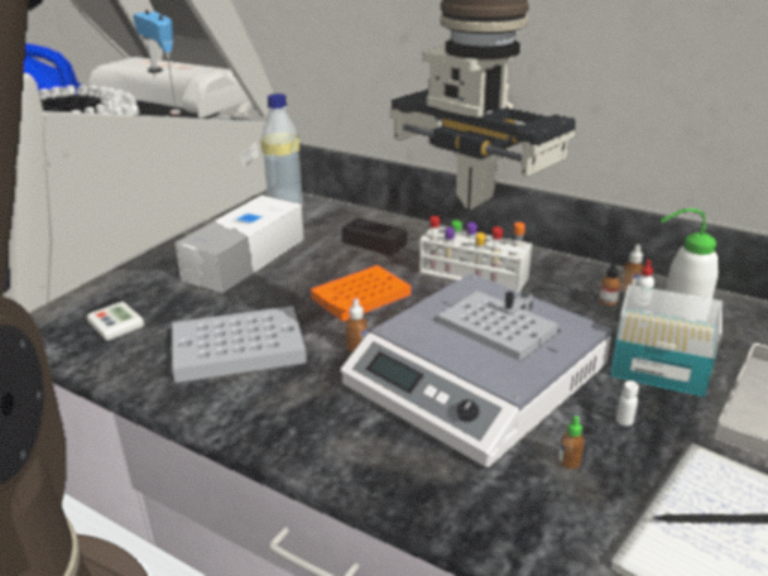

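Run:
```python
from h import *
w=np.load("w18.npy",allow_pickle=True).item();d,s=w["d"],w["s"]
f=lambda p,z:np.c_[(lambda q:(q@EX*1000,q@EY*1000))(ray(d,(np.array(p)+.5)/1.5-.5,z,s)[:,:2]-SEAT)].T.reshape(2,-1).T if 0 else np.array([[q@EX*1000,q@EY*1000] for q in ray(d,(np.array(p,float)+.5)/1.5-.5,z,s)[:,:2]-SEAT])
pv=f([(381,71)],.086)[0];po=f([(381,129)],.101)[0];print(pv,po)
v=po-pv;print("len",np.hypot(*v),"latch",.349+np.arctan2(-v[0],v[1]))
h=f([(310,168),(457.5,168)],.072);print(h.round(1),h.mean(0).round(2),np.hypot(*(h[0]-h[1])))
P=cloud(d,s);print("block z med",np.median(P[146:152,205:310,2]),"deck",np.median(P[165:200,172:185,2]))
for n,p,z in (("drop",(168,297),.078),("small",(601,293),.065),("reag",(630,153),.054)):print(n,ray(d,(np.array([p],float)+.5)/1.5-.5,z,s).round(3))
```

```text
[60.94756051 -0.13383772] [23.72134535 -0.0597404 ]
len 37.22628890936532 latch 1.9178058686251378
[[  0.3  50.1]
 [ -0.4 -52.6]] [-0.05 -1.23] 102.65495775750237
block z med 0.0718309099113657 deck 0.061869297205721485
drop [[ 0.543 -0.006  0.078]]
small [[ 0.473 -0.325  0.065]]
reag [[ 0.572 -0.363  0.054]]
```

Run:
```python
from h import *
print(arm.sign_off())
```

```text
the job is handed in; nothing more can be done
None
```

The block is seated over both pins, the latch is at its stop, and I handed the job in at about 16 s of robot time; sign-off gives no verdict.

**What I did:** I pushed the block forward with two fingertips, which also squared it up. A side push of about 3 mm with the closed fingers centred it. A slow forward push then dropped it over both pins. I swung the latch by pushing its post in two moves until the side force rose to about 8.5 N at the stop, then raised the arm clear.

**Last checks in the camera images:**

| Check | Measured | Limit or target |
|---|---|---|
| Block centre from seat | about (0, −1.2) mm | within 3.5 mm |
| Block top height | 71.8 mm | 72 mm when seated |
| Block rotation | about −0.1° just after it dropped, about −0.4° from hand-picked holes in the last view | within 3.4° |
| Latch angle | about 1.92 rad | above 1.77 rad |
| Dropper bottle (white cap) | within about 4 mm of its first measured position | within 20 mm |
| Small dropper (green cap) | within about 5 mm of its first measured position | within 20 mm |
| Reagent bottle | within about 8 mm of its first measured position, by a rough pick of its cap | within 20 mm |

All three bottles are upright, and I saw nothing touch them.

**Disagreements:**
- **Block detector:** in the last view it gave a wrong centre because it picked up other dark spots, so I measured that view from the two pin holes by hand.
- **Latch contact:** the stop came about 5 mm further than I had worked out from the finger thickness. The final latch angle comes from the image and does not depend on that estimate.

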